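# Make up the fitting kit and the sanding kit

### The arm

A 6-joint arm with a two-finger parallel gripper is mounted at the origin on the work surface; the furniture and walls round the work are solid. World frame = base frame: x ahead of the robot, y to its left, z up, the work surface at z = 0. Lengths are in m, angles in rad, forces in N, time in s.
With the tool pointing down it reaches from about 0.35 to 0.925 m from the base axis. Payload 6.4 kg.
Tool frame: the origin (TCP) lies on the mounting face of the last link; the fingertips stand 173 mm ahead of it and the grasp point (between the pads) lies 155 mm ahead of it (ctrl.grip_point_offset is the z of the grasp point in the tool frame, in m); z points along the fingers, y is the line along which they close (so a half turn about z gives the same grasp; the last joint's range is limited). The gripper opens to 85 mm and grips with 20 to 120 N. Pads are 22 mm wide; open, the fingers measure 114 mm over their backs; the gripper's body (76 mm by 85 mm) begins 54 mm behind the grasp point. The pads swing forward as they close: fully open they stand 13 mm farther back than shut.
Start: joints at [1.131, 0.245, 1.558, -0, 1.339, -0.174], TCP at [0.171, 0.627, 0.405] pointing down, gripper open.
Joint ranges: [-3.13, 3.13], [-1.02, 2.26], [0.13, 2.54], [-0.95, 4.09], [0.21, 2.88], [-2.74, 2.74]. Speed limits (rad/s): [2.57, 2.57, 3.14, 3.14, 3.14, 3.14].

### API

Orientations are given as a unit quaternion [x, y, z, w].
In Python, from bench import ctrl gives the robot as it stands.
- The arm moves only by the shell command python3 -m handwheel 'ROWS'. ROWS is text: rows parted by semicolons, each of 7 numbers parted by spaces: the turn, a rotation vector about the tool's x, y, z in degrees, then the shift along the tool's x, y, z in cm, then the opening, from 0 (shut) to 1 (fully open). In form: ax ay az dx dy dz grip; .... A call has 1 to 5 rows; each row is the pose to reach, as a shift and turn from the pose commanded when the call began, along the tool's axes at that moment; what a row does not reach only later rows make up. A row lasts 1/8 s, in which the tool goes at most 62.5 mm and 10.7 degrees, less where a joint would pass 70% of its speed; a pose out of reach is approached as far as the arm can. A call with a gripper value outside its range is refused whole. The fingers move at their own pace and stop on an object; the grip force is fixed at half the most. Time passes only in rows, so rows that repeat a pose let the fingers close. It gives the time, the measured TCP pose, the force, the opening and the grip force at its end, in the units of the state.
- ctrl.state(): the state, without advancing time (a new reading comes with each control period).
- ctrl.read_camera(name): name is "scene" or "top" or "wrist"; returns a dict with "image" (384x512x3 uint8, red, green, blue), "fovy" (degrees; the focal length in pixels is half the picture's height over the tangent of half this angle, whatever the lens; pixels are square), "cx", "cy" (the principal point, pixels), "k1" (the pictures are not rectified: a ray, as slopes to the right and down, at radius r is drawn at 1 + k1 r^2 times it, then the intrinsics apply), "extrinsics" (4x4, takes a point from world to camera coordinates); the wrist camera has in their place "T_tool_cam" (4x4, takes a point from camera to tool coordinates, whose origin is the TCP and whose axes are the flange's). Camera axes: x right, y down, z forward; pixel columns grow to the right and rows downward; lengths in m; the calibration is good to about 2 mm. A picture is of the moment at which its call begins: read the wrist's pose just before it. There is no depth.
- ctrl.finish_job(): hands the job in; it is judged then, once.
The state is a dict: "time_s": time; "q": joint angles; "dq": joint speeds; "joint_torque": joint torques, N m; "position": TCP position; "orientation": TCP orientation; "force": force on the tool from outside, world axes, zero at the start; "torque": the same for the moment, N m; "opening": finger opening in m; "grasp_force": force on a finger pad.
Only numpy, scipy, OpenCV 4.12 (cv2) and the standard library are available. Lean on these libraries where they do the work, as an engineer would, in place of code of your own. Each camera call takes 0.05 s, during which the arm holds its last target. There are 200 camera calls.

### The job

Make up the two kits for the class on the plywood kit boards: the wedge, the short block and the tape measure go on the board with three dark silhouettes, the sanding block and the long slim batten on the board with two. Set each thing the way up it stands now on the silhouette of its own shape, so that it covers it, either end first; leave the thick pale offcut and everything else where it is.

Things in the scene. Friction and masses are not known exactly. Their poses are not given: they have to be found in the camera images.
- fitting_board: Fixed plywood board, 152 (x) x 200 (y) x 9 mm, no rim, three flush dark silhouettes. Origin: centre of its underside; top 9 mm above. Silhouette centres in its x, y: wedge (-41, -28) mm, 34 x 110, long along y; short block (40, -28) mm, 45 x 60, long along y; tape measure (0, 71) mm, 78 x 31, long along x. In the left half of the table, yaw within 0.15 rad of the world's axes.
- sanding_board: Fixed plywood board, 168 (x) x 158 (y) x 9 mm, no rim, two flush dark silhouettes. Origin: centre of its underside; top 9 mm above. Silhouette centres in its x, y: sanding block (-38, 0) mm, 67 x 112, long along y; batten (50, 0) mm, 32 x 130, long along y. In the left half of the table, yaw within 0.15 rad of the world's axes.
- wedge: Loose pale hardwood wedge, 34 (x) x 110 (y) mm, 28 mm high at its thick end (its -y end) and tapering to nearly nothing at the other. Origin: centre of its underside (z up); parallel sides along y, to be gripped across x, best about 20 mm from the origin towards the thick end. 50 g. Belongs to the fitting kit.
- batten: Loose long slim mid-brown wooden batten, 32 (x) x 130 (y) x 30 mm high. Origin: centre of its underside (z up); grip across x. 90 g. Belongs to the sanding kit.
- sanding_block: Loose cork sanding block, 67 (x) x 112 (y) x 33 mm high; its colliding width is 65 mm. Origin: centre of its underside (z up); grip across x. 70 g. Belongs to the sanding kit.
- tape_measure: Loose tape measure standing on edge in a yellow and black case, 31 (x) x 79 (y) x 63 mm high, hook included. Origin: centre of its underside (z up); flat case sides face x, grip across x about 35 mm above the underside. 280 g. Belongs to the fitting kit.
- short_block: Loose short reddish-brown wooden block, 45 (x) x 60 (y) x 30 mm high. Origin: centre of its underside (z up); grip across x. 60 g. Belongs to the fitting kit.
- offcut: Loose pale thick wooden offcut, 36 (x) x 105 (y) x 42 mm high, lying to the right of the vice, nearest the robot. Origin: centre of its underside (z up); It belongs to neither kit and stays where it is.
Not all that is in view belongs to the job. What is shaped like the tape_measure but blue, red or turquoise is not meant.

How it is judged:
At the end, for the whole second after the job is handed in: Each of the five things is upright and flat on its board, its origin within 12 mm of its silhouette's centre along each board axis, its long axis within 0.2 rad of the silhouette's (either way round), tilt under 0.15 rad, at rest; the offcut moved less than 30 mm (x of wedge in the frame of fitting_board between -0.053 and -0.029 m and y of wedge in the frame of fitting_board between -0.04 and -0.016 m and z of wedge in the frame of fitting_board between 0.005 and 0.013 m and angle between the y axis of each of wedge, short_block and the y axis of fitting_board, either way round below 0.2 rad and angle between each of wedge, short_block, tape_measure, sanding_block, batten's own z axis and vertical below 0.15 rad and linear speed of each of wedge, short_block, tape_measure, sanding_block, batten below 0.02 m/s and angular speed of each of wedge, short_block, tape_measure, sanding_block, batten below 0.5 rad/s and x of short_block in the frame of fitting_board between 0.028 and 0.052 m and y of short_block in the frame of fitting_board between -0.04 and -0.016 m and z of short_block in the frame of fitting_board between 0.005 and 0.013 m and x of tape_measure in the frame of fitting_board between -0.012 and 0.012 m and y of tape_measure in the frame of fitting_board between 0.059 and 0.083 m and z of tape_measure in the frame of fitting_board between 0.005 and 0.013 m and angle between the y axis of tape_measure and the x axis of fitting_board, either way round below 0.2 rad and x of sanding_block in the frame of sanding_board between -0.05 and -0.026 m and y of sanding_block in the frame of sanding_board between -0.012 and 0.012 m and z of sanding_block in the frame of sanding_board between 0.005 and 0.013 m and angle between the y axis of each of sanding_block, batten and the y axis of sanding_board, either way round below 0.2 rad and x of batten in the frame of sanding_board between 0.038 and 0.062 m and y of batten in the frame of sanding_board between -0.012 and 0.012 m and z of batten in the frame of sanding_board between 0.005 and 0.013 m); the robot touches nothing.
It fails at once if the pale offcut is moved more than 30 mm (distance of offcut from where it was at the start of the episode above 0.03 m).
It also fails if it takes over 138 s, if anything falls off the work surface, if the arm or the gripper's body presses on something with over 40 N, if the wrist force passes 120 N, or if a joint passes its speed limit or range.

## Working session

There is one attempt and no reset: what is moved stays moved. The work goes in short steps, Python scripts to look and compute and a shell command to move; the robot and the scene stay as the last step left them, time stands still between calls to the robot, and variables do not carry over. Pictures are saved under pics/ and viewed, at most 14 in all, crops included, and the job is handed in when it is done.

```bash
ls; mkdir -p pics; python3 - <<'E'
from bench import ctrl
import cv2,json
s=ctrl.state();print({k:s[k] for k in('time_s','position','orientation','opening')})
for n in('scene','top'):
    c=ctrl.read_camera(n);cv2.imwrite(f'pics/{n}0.png',cv2.resize(c['image'][:,:,::-1],(800,600),interpolation=cv2.INTER_CUBIC))
    print(n,{k:c[k] for k in c if k!='image'})
print(ctrl.grip_point_offset)
E
```

```text
pics
{'time_s': 0.0, 'position': array([0.17062691, 0.62696051, 0.4035559 ]), 'orientation': array([ 1.32523611e-01,  9.91179363e-01, -9.30672621e-04, -3.12386149e-04]), 'opening': 0.08542991780718247}
scene {'fovy': 52.23750424312369, 'cx': 252.62675904969683, 'cy': 191.35280981634608, 'k1': -0.09952793234592894, 'extrinsics': array([[ 0.46968714, -0.88279256,  0.00844269, -0.37276565],
       [-0.52090266, -0.28484045, -0.80469021,  0.21028745],
       [ 0.71277936,  0.37355482, -0.59363489,  1.05612659],
       [ 0.        ,  0.        ,  0.        ,  1.        ]])}
top {'fovy': 52.48605212676132, 'cx': 255.47213067568893, 'cy': 188.39705989623178, 'k1': -0.12022666192759329, 'extrinsics': array([[ 0.00305879, -0.99997015,  0.00709547, -0.16508213],
       [-0.99195669, -0.003932  , -0.12651664,  0.43436162],
       [ 0.12654076, -0.00665141, -0.99193911,  1.32421418],
       [ 0.        ,  0.        ,  0.        ,  1.        ]])}
0.1547
```

View pics/top0.png

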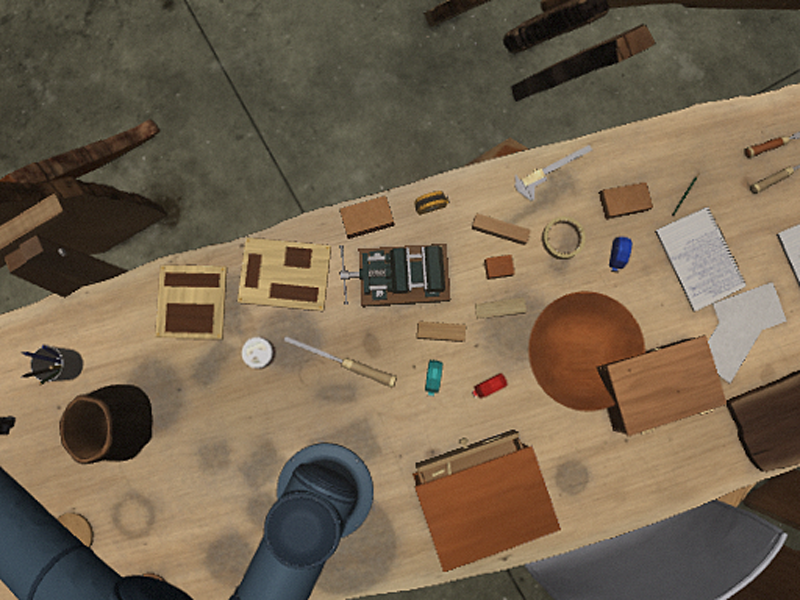

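View pics/scene0.png

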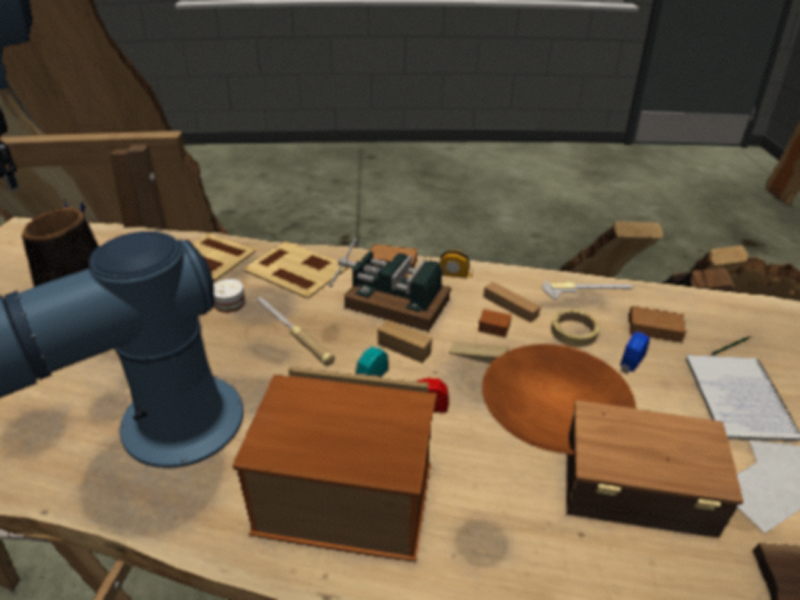

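The top view (800×600) shows the sanding board at (192,300) and the fitting board at (284,273). The offcut is at (441,331), the wedge at (500,308), the short block at (499,267), the batten at (500,229) and the yellow/black tape measure at (431,202). The tapes at (434,377), (491,385) and (620,252) are turquoise, red and blue, so they are decoys. There are two candidates for the cork sanding block: (367,217) and (626,200). I'll enlarge both to decide.

```bash
cat > h.py <<'E'
import numpy as np,cv2
from bench import ctrl
from scipy.spatial.transform import Rotation as R
def cam(n):
    s=ctrl.state();c=ctrl.read_camera(n)
    if n=='wrist':
        T=np.eye(4);T[:3,:3]=R.from_quat(s['orientation']).as_matrix();T[:3,3]=s['position']
        c['Twc']=T@c['T_tool_cam']
    else: c['Twc']=np.linalg.inv(c['extrinsics'])
    c['f']=c['image'].shape[0]/2/np.tan(np.radians(c['fovy']/2));return c
def K(c): return np.array([[c['f'],0,c['cx']],[0,c['f'],c['cy']],[0,0,1.]])
def dist(c): return np.array([c['k1'],0,0,0,0.])
def toplane(c,uv,z):
    p=cv2.undistortPoints(np.asarray(uv,float).reshape(-1,1,2),K(c),dist(c))[:,0]
    d=np.c_[p,np.ones(len(p))]@c['Twc'][:3,:3].T;o=c['Twc'][:3,3]
    return o+d*((z-o[2])/d[:,2])[:,None]
def proj(c,P):
    Tcw=np.linalg.inv(c['Twc']);return cv2.projectPoints(np.asarray(P,float).reshape(-1,3),cv2.Rodrigues(Tcw[:3,:3])[0],Tcw[:3,3],K(c),dist(c))[0][:,0]
def rect(P):
    (cx,cy),(w,h),a=cv2.minAreaRect((P[:,:2]*1000).astype(np.float32))
    if w>h: w,h,a=h,w,a-90
    # yaw of long axis
    return np.array([cx,cy]),w,h,(a+90+90)%180-90   # centre mm, short, long, long-axis angle deg
E
python3 - <<'E'
from h import *
c=cam('top');np.save('top.npy',c,allow_pickle=True);im=c['image'][:,:,::-1]
a=im[110:225,95:425];cv2.imwrite('pics/crop1.png',cv2.resize(a,None,fx=2.4,fy=2.4,interpolation=cv2.INTER_CUBIC))
c2=cam('scene');b=c2['image'][:,:,::-1]
x=cv2.resize(b[145:185,225:325],(400,160));y=cv2.resize(b[185:225,380:480],(400,160))
cv2.imwrite('pics/crop1.png',np.vstack([cv2.resize(a,(792,276),interpolation=cv2.INTER_CUBIC),np.hstack([x,y])[:, :792]]))
for n,u in dict(tape=(431,202),sandA=(367,217),sandB=(626,200),bat=(500,229),shortb=(499,267),wedge=(500,308),off=(441,331),fb=(284,273),sb=(192,300)).items():
    p=toplane(c,np.array(u)*.64,.02)[0];uv=np.array(u)*.64
    print(n,p.round(3),np.hypot(*p[:2]).round(3),im[int(uv[1]),int(uv[0])])
c=cam('wrist');print(c['T_tool_cam'].round(3),c['fovy'],c['cx'],c['cy'],c['k1']);cv2.imwrite('pics/w0.png',c['image'][:,:,::-1])
E
```

```text
tape [ 0.649 -0.236  0.02 ] 0.691 [ 47 108 146]
sandA [ 0.613 -0.09   0.02 ] 0.62 [ 66 104 144]
sandB [ 0.66  -0.693  0.02 ] 0.957 [ 59  93 133]
bat [ 0.587 -0.393  0.02 ] 0.707 [ 81 117 151]
shortb [ 0.499 -0.389  0.02 ] 0.633 [ 46  73 124]
wedge [ 0.406 -0.39   0.02 ] 0.563 [ 98 133 154]
off [ 0.354 -0.257  0.02 ] 0.438 [ 76 114 146]
fb [0.483 0.096 0.02 ] 0.493 [109 158 183]
sb [0.421 0.305 0.02 ] 0.52 [123 179 205]
[[-0.001 -0.965 -0.261  0.065]
 [ 1.    -0.001  0.     0.   ]
 [-0.    -0.261  0.965  0.031]
 [ 0.     0.     0.     1.   ]] 60.729244924159524 254.68546102839417 189.7200939365211 -0.06652128561785643
```

View pics/crop1.png

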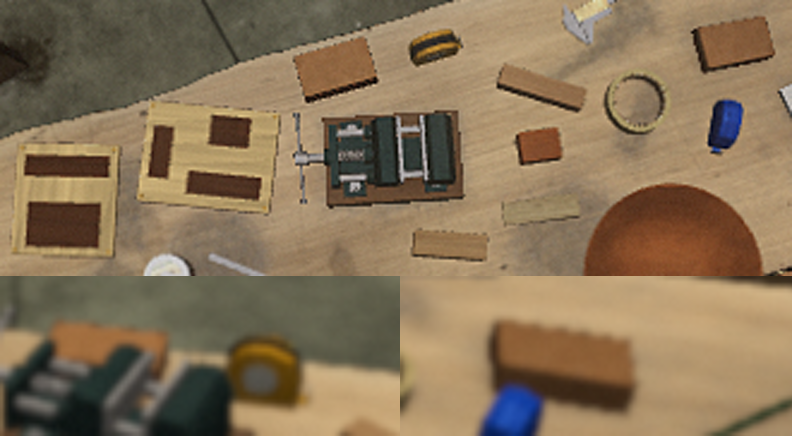

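View pics/w0.png

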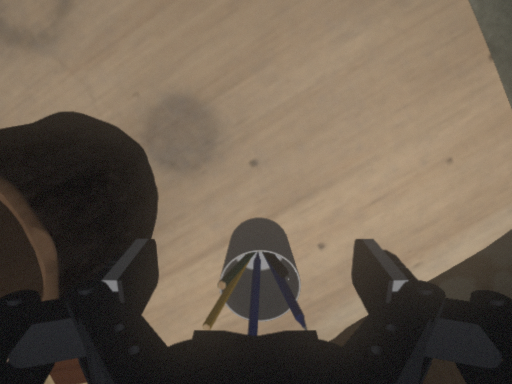

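Crop: the left block at (337,68) is flat, orange-brown cork and within reach (0.62 m), so it is the sanding block. The right one at (735,43) is taller and duller, looks like a brick, and is out of reach at 0.957 m. The yellow/black tape is at (435,46). The wrist view shows only a pen cup. Next I'll measure everything from the top view.

```bash
cat > m.py <<'E'
from h import *
c=np.load('top.npy',allow_pickle=True).item();im=c['image'][:,:,::-1].copy()
S=4;big=cv2.resize(im,None,fx=S,fy=S,interpolation=cv2.INTER_CUBIC)
hsv=cv2.cvtColor(big,cv2.COLOR_BGR2HSV)
def blob(mask,uv,win=40):
    u,v=int(uv[0]*S),int(uv[1]*S);m=np.zeros_like(mask);w=win*S
    m[max(v-w,0):v+w,max(u-w,0):u+w]=mask[max(v-w,0):v+w,max(u-w,0):u+w]
    n,l,st,ce=cv2.connectedComponentsWithStats(m);k=l[v,u]
    if k==0: return None
    cn=max(cv2.findContours((l==k).astype(np.uint8),cv2.RETR_EXTERNAL,cv2.CHAIN_APPROX_NONE)[0],key=cv2.contourArea)
    return (cn[:,0]+.5)/S-.5
if __name__=='__main__':
    dark=(hsv[...,2]<115).astype(np.uint8)
    out=big.copy()
    g=lambda t:np.array(t)*.64
    for n,u,z in [('s_wedge',(294,292),.009),('s_short',(298,257),.009),('s_tape',(253,270),.009),('s_sand',(190,318),.009),('s_bat',(192,280),.009)]:
        b=blob(dark,g(u));print(n,[np.round(t,1) for t in rect(toplane(c,b,z))]);cv2.drawContours(out,[((b+.5)*S).astype(int)],-1,(0,255,0),1)
    # loose things: Lab distance to the local table colour (median ring)
    lab=cv2.cvtColor(cv2.GaussianBlur(big,(0,0),2),cv2.COLOR_BGR2LAB).astype(float)
    for n,u,z,th in [('tape',(431,202),.063,25),('sand',(367,217),.033,20),('bat',(500,229),.03,18),('short',(499,267),.03,25),('wedge',(500,308),.012,11),('off',(441,331),.042,18)]:
        u=g(u);x,y=(u*S).astype(int);loc=lab[y-30*S:y+30*S,x-30*S:x+30*S].reshape(-1,3)
        br=loc[loc[:,0]>np.percentile(loc[:,0],50)];bg=np.median(br,0)
        m=(np.linalg.norm(lab-bg,axis=2)>th).astype(np.uint8);b=blob(m,u,30)
        if b is None: print(n,'none');continue
        print(n,[np.round(t,1) for t in rect(toplane(c,b,z))]);cv2.drawContours(out,[((b+.5)*S).astype(int)],-1,(0,255,0),1)
    o=out[110*S:225*S,95*S:345*S];cv2.imwrite('pics/m1.png',cv2.resize(o,(800,368),interpolation=cv2.INTER_AREA))
E
python3 m.py
```

```text
s_wedge [array([442. ,  75.4]), np.float64(33.7), np.float64(108.8), np.float64(84.3)]
s_short [array([522.8,  68.5]), np.float64(45.2), np.float64(60.1), np.float64(85.1)]
s_tape [array([492.5, 170.9]), np.float64(30.7), np.float64(77.8), np.float64(-5.4)]
s_sand [array([382.6, 313.8]), np.float64(66.9), np.float64(111.9), np.float64(89.4)]
s_bat [array([470.5, 312.2]), np.float64(32.8), np.float64(130.7), np.float64(89.7)]
tape [array([ 638. , -232.1]), np.float64(43.9), np.float64(80.5), np.float64(-72.3)]
sand [array([610.6, -89.2]), np.float64(77.3), np.float64(116.0), np.float64(-73.3)]
bat [array([ 638. , -418.3]), np.float64(154.4), np.float64(160.8), np.float64(-17.9)]
short [array([ 498.5, -385.4]), np.float64(52.1), np.float64(71.2), np.float64(-81.5)]
wedge [array([ 384.2, -414.1]), np.float64(160.0), np.float64(164.0), np.float64(89.9)]
off [array([ 353.2, -254.3]), np.float64(43.4), np.float64(110.9), np.float64(85.4)]
```

View pics/m1.png

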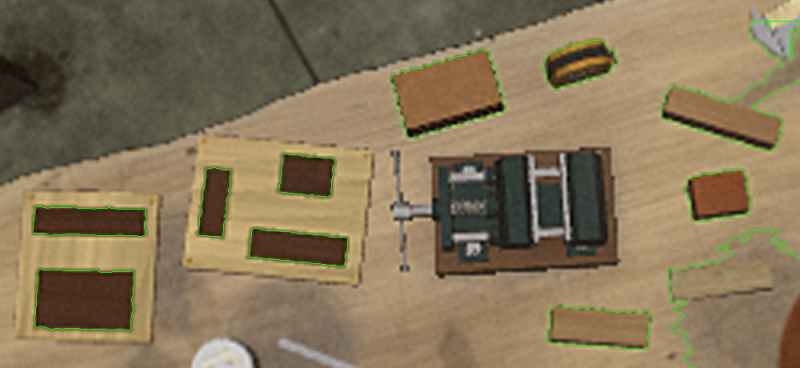

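The silhouettes are measured well: sizes match to about 1 mm, and the spacing is 81.1 mm against 81 and 87.9 mm against 88. The fitting board yaw is about -5°, the sanding board about -0.7°. The sanding block is near (0.611,-0.090). The batten and wedge blobs merged with the table, so I'll measure those with the wrist camera on the way. Now I'll plan the move to the sanding block.

```bash
cat > plan.py <<'E'
# usage: plan.py x,y,z,yaw ...  (m, deg; yaw = heading of tool y) -> shift/turn of each call, each call reachable in 5 rows
from h import *;import sys
s=ctrl.state();p=np.array(s['position']);M=R.from_quat(s['orientation']).as_matrix()
if not np.all(M[2,2]<-.99): print('tilted')
yaw=np.degrees(np.arctan2(M[1,1],M[0,1]));print('now',p.round(4),round(yaw,1),'tilt',np.degrees(np.arccos(-M[2,2])).round(2),'t',round(s['time_s'],1),'open',round(s['opening'],4))
for w in sys.argv[1:]:
    t=np.array([float(v) for v in w.split(',')])
    D=t[:3]-p;dy=(t[3]-yaw+180)%360-180
    n=int(max(np.ceil(np.linalg.norm(D)/.26),np.ceil(abs(dy)/45),1))
    p0=p.copy();y0=yaw
    for k in range(1,n+1):
        a=np.radians(yaw);Y=np.array([np.cos(a),np.sin(a),0]);Z=np.array([0,0,-1.]);X=np.cross(Y,Z)
        d=p0+D*k/n-p;az=-round(y0+dy*k/n-yaw);v=np.round(np.array([d@X,d@Y,d@Z])*100,1)
        print(f'  0 0 {az} {v[0]} {v[1]} {v[2]}   -> {w if k==n else ""}')
        p=p+(X*v[0]+Y*v[1]+Z*v[2])/100;yaw-=az
E
python3 plan.py .611,-.09,.38,17
```

```text
now [0.1707 0.6271 0.4042] 74.8 tilt 0.05 t 0.2 open 0.085
  0 0 14 -15.3 -14.4 0.6   -> 
  0 0 15 -18.4 -10.3 0.6   -> 
  0 0 14 -20.4 -5.1 0.6   -> 
  0 0 15 -21.0 -0.1 0.6   -> .611,-.09,.38,17
```

```bash
python3 -m handwheel '0 0 14 -15.3 -14.4 0.6 1;0 0 14 -15.3 -14.4 0.6 1;0 0 14 -15.3 -14.4 0.6 1;0 0 14 -15.3 -14.4 0.6 1;0 0 14 -15.3 -14.4 0.6 1' && python3 -m handwheel '0 0 15 -18.4 -10.3 0.6 1;0 0 15 -18.4 -10.3 0.6 1;0 0 15 -18.4 -10.3 0.6 1;0 0 15 -18.4 -10.3 0.6 1;0 0 15 -18.4 -10.3 0.6 1' && python3 -m handwheel '0 0 14 -20.4 -5.1 0.6 1;0 0 14 -20.4 -5.1 0.6 1;0 0 14 -20.4 -5.1 0.6 1;0 0 14 -20.4 -5.1 0.6 1;0 0 14 -20.4 -5.1 0.6 1' && python3 -m handwheel '0 0 15 -21 -0.1 0.6 1;0 0 15 -21 -0.1 0.6 1;0 0 15 -21 -0.1 0.6 1;0 0 15 -21 -0.1 0.6 1;0 0 15 -21 -0.1 0.6 1'
python3 - <<'E'
from h import *
c=cam('wrist');np.save('w1.npy',c,allow_pickle=True);cv2.imwrite('pics/w1.png',c['image'][:,:,::-1])
E
python3 plan.py
```

```text
time_s: 0.88
position: [0.2812, 0.4471, 0.3987]
orientation: [0.254, 0.967, 0.0, -0.0]
force: [-0.3, -0.3, -0.7]
opening: 0.0854
grasp_force: 0.0
time_s: 1.5
position: [0.3914, 0.2681, 0.3928]
orientation: [0.377, 0.926, 0.0, -0.0]
force: [-0.0, 0.1, -0.1]
opening: 0.0853
grasp_force: 0.0
time_s: 2.12
position: [0.5021, 0.0899, 0.3866]
orientation: [0.487, 0.874, 0.0, -0.0]
force: [-0.8, 0.6, 0.3]
opening: 0.0858
grasp_force: 0.0
time_s: 2.75
position: [0.6116, -0.0885, 0.3803]
orientation: [0.596, 0.803, 0.0, -0.001]
force: [-0.2, -0.7, -0.5]
opening: 0.0853
grasp_force: 0.0
now [ 0.6111 -0.0877  0.3804] 16.9 tilt 0.09 t 2.8 open 0.0853
```

View pics/w1.png

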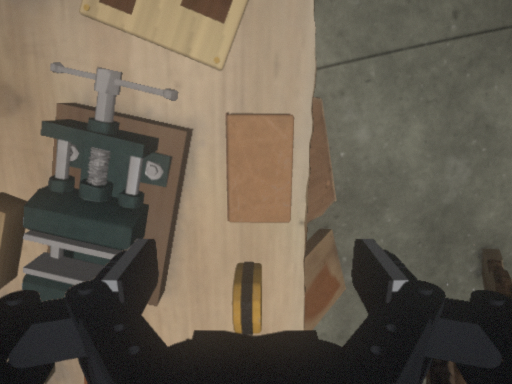

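The wrist view shows the cork block at cols 227–294, rows 113–222, clear of the vice base (edge near col 185). The yellow/black tape measure is at (248,297). I'll measure the block's top face.

```bash
cat > obj.py <<'E'
# obj.py file u v z thr : blob of the colour at (u,v) -> rectangle on plane z
from h import *
def obj(c,u,v,z,thr,S=2,win=90,r=5):
    big=cv2.resize(c['image'],None,fx=S,fy=S,interpolation=cv2.INTER_CUBIC)
    lab=cv2.cvtColor(cv2.GaussianBlur(big,(0,0),1.5),cv2.COLOR_RGB2LAB).astype(float)
    x,y=int(u*S),int(v*S);ref=np.median(lab[y-r*S:y+r*S,x-r*S:x+r*S].reshape(-1,3),0)
    w=np.array([.5,1.5,1.5])
    m=(np.linalg.norm((lab-ref)*w,axis=2)<thr).astype(np.uint8)
    z0=np.zeros_like(m);W=win*S;z0[max(y-W,0):y+W,max(x-W,0):x+W]=m[max(y-W,0):y+W,max(x-W,0):x+W];m=cv2.morphologyEx(z0,cv2.MORPH_OPEN,np.ones((7,7),np.uint8))
    n,l,st,_=cv2.connectedComponentsWithStats(m);k=l[y,x] or 1+np.argmax(st[1:,4])
    cn=max(cv2.findContours((l==k).astype(np.uint8),cv2.RETR_EXTERNAL,cv2.CHAIN_APPROX_NONE)[0],key=cv2.contourArea)[:,0]
    b=(cn+.5)/S-.5
    print('px bbox',b.min(0),b.max(0),'rect',[np.round(t,1) for t in rect(toplane(c,b,z))],'area/rect',round(cv2.contourArea(cn.reshape(-1,1,2))/np.prod(cv2.minAreaRect(cn)[1]),2))
    return b
if __name__=='__main__':
    import sys
    a=sys.argv;c=np.load(a[1],allow_pickle=True).item();obj(c,*[float(t) for t in a[2:6]])
E
for t in 12 18 24; do python3 obj.py w1.npy 260 165 .033 $t; done
```

```text
px bbox [226.25 115.25] [293.25 222.25] rect [array([615.9, -87. ]), np.float64(65.0), np.float64(107.8), np.float64(-73.6)] area/rect 0.95
px bbox [224.25 111.25] [293.75 254.25] rect [array([ 620.1, -102.8]), np.float64(67.7), np.float64(147.4), np.float64(-74.1)] area/rect 0.82
px bbox [169.75  74.75] [335.25 254.25] rect [array([608.6, -89. ]), np.float64(170.0), np.float64(180.9), np.float64(-73.4)] area/rect 0.8
```

```bash
python3 plan.py .6155,-.086,.23,16.4 .6155,-.086,.173,16.4 .6155,-.086,.30,16.4
```

```text
now [ 0.6111 -0.0877  0.3804] 16.9 tilt 0.09 t 2.8 open 0.0853
  0 0 0 0.0 0.5 15.0   -> .6155,-.086,.23,16.4
  0 0 0 0.0 -0.0 5.7   -> .6155,-.086,.173,16.4
  0 0 0 0.0 -0.0 -12.7   -> .6155,-.086,.30,16.4
```

```bash
python3 -m handwheel '0 0 0 0 0.5 5 1;0 0 0 0 0.5 10 1;0 0 0 0 0.5 15 1;0 0 0 0 0.5 15 1' && python3 -m handwheel '0 0 0 0 0 3 1;0 0 0 0 0 5 1;0 0 0 0 0 5.7 1;0 0 0 0 0 5.7 1' && python3 -m handwheel '0 0 0 0 0 0 0;0 0 0 0 0 0 0;0 0 0 0 0 0 0;0 0 0 0 0 0 0;0 0 0 0 0 0 0' && python3 -m handwheel '0 0 0 0 0 -3 0;0 0 0 0 0 -8 0;0 0 0 0 0 -12.7 0;0 0 0 0 0 -12.7 0'; python3 plan.py .39,.15,.30,5 .3826,.3138,.30,-.6 .3826,.3138,.205,-.6 .3826,.3138,.183,-.6
```

```text
time_s: 3.3
position: [0.6134, -0.0852, 0.2265]
orientation: [0.595, 0.803, -0.001, -0.005]
force: [-0.9, -0.2, 0.3]
opening: 0.0856
grasp_force: 0.0
time_s: 3.8
position: [0.6162, -0.0879, 0.1743]
orientation: [0.596, 0.803, 0.0, 0.0]
force: [0.0, -0.6, 0.1]
opening: 0.0857
grasp_force: 0.0
time_s: 4.42
position: [0.6168, -0.0884, 0.1753]
orientation: [0.596, 0.803, 0.0, 0.001]
force: [-0.5, 0.6, 6.3]
opening: 0.0641
grasp_force: 68.2
time_s: 4.92
position: [0.6173, -0.0886, 0.3057]
orientation: [0.596, 0.803, 0.001, 0.004]
force: [0.3, -0.3, -2.2]
opening: 0.0642
grasp_force: 67.7
now [ 0.6173 -0.0886  0.3057] 16.8 tilt 0.52 t 4.9 open 0.0642
  0 0 6 14.7 -7.4 0.3   -> 
  0 0 6 13.8 -9.0 0.3   -> .39,.15,.30,5
  0 0 5 16.4 0.7 -0.0   -> .3826,.3138,.30,-.6
  0 0 0 0.0 -0.1 9.5   -> .3826,.3138,.205,-.6
  0 0 0 0.0 0.0 2.2   -> .3826,.3138,.183,-.6
```

```bash
python3 -m handwheel '0 0 6 14.7 -7.4 0 0;0 0 6 14.7 -7.4 0 0;0 0 6 14.7 -7.4 0 0;0 0 6 14.7 -7.4 0 0;0 0 6 14.7 -7.4 0 0' && python3 -m handwheel '0 0 6 13.8 -9 0 0;0 0 6 13.8 -9 0 0;0 0 6 13.8 -9 0 0;0 0 6 13.8 -9 0 0;0 0 6 13.8 -9 0 0' && python3 -m handwheel '0 0 5 16.4 0.7 0 0;0 0 5 16.4 0.7 0 0;0 0 5 16.4 0.7 0 0;0 0 5 16.4 0.7 0 0;0 0 5 16.4 0.7 0 0' && python3 -m handwheel '0 0 0 0 0 0 0;0 0 0 0 0 0 0'; python3 plan.py .3826,.3138,.205,-.6 .3826,.3138,.183,-.6
```

```text
time_s: 5.55
position: [0.5028, 0.031, 0.3002]
orientation: [0.638, 0.77, -0.0, -0.0]
force: [-0.4, 0.1, -1.3]
opening: 0.0638
grasp_force: 67.6
time_s: 6.18
position: [0.3896, 0.1494, 0.301]
orientation: [0.677, 0.736, 0.0, 0.0]
force: [0.0, 0.1, -1.1]
opening: 0.0645
grasp_force: 67.6
time_s: 6.8
position: [0.3828, 0.3133, 0.3004]
orientation: [0.709, 0.705, -0.0, 0.0]
force: [0.3, -0.3, -2.6]
opening: 0.0637
grasp_force: 67.5
time_s: 7.05
position: [0.3822, 0.3132, 0.3007]
orientation: [0.709, 0.705, 0.0, 0.0]
force: [0.0, 0.7, -0.8]
opening: 0.0639
grasp_force: 67.5
now [0.3822 0.3132 0.3007] -0.3 tilt 0.0 t 7.0 open 0.0639
  0 0 0 0.1 0.0 9.6   -> .3826,.3138,.205,-.6
  0 0 0 -0.0 0.0 2.2   -> .3826,.3138,.183,-.6
```

```bash
python3 -m handwheel '0 0 0 -0.1 0 4 0;0 0 0 -0.1 0 8 0;0 0 0 -0.1 0 10.5 0;0 0 0 -0.1 0 11.6 0;0 0 0 -0.1 0 11.6 0' && python3 -m handwheel '0 0 0 0 0 0 0;0 0 0 0 0 0 0.9;0 0 0 0 0 0 0.9;0 0 0 0 0 0 0.9' && python3 -m handwheel '0 0 0 0 0 -3 0.9;0 0 0 0 0 -9 0.9;0 0 0 0 0 -14 1;0 0 0 0 0 -18 1;0 0 0 0 0 -18 1'
python3 - <<'E'
from h import *
c=cam('wrist');np.save('w2.npy',c,allow_pickle=True);cv2.imwrite('pics/w2.png',c['image'][:,:,::-1])
E
python3 plan.py .50,-.05,.36,-10 .587,-.393,.38,-25
```

```text
time_s: 7.68
position: [0.3823, 0.313, 0.1853]
orientation: [0.709, 0.706, 0.0, 0.0]
force: [1.4, 0.1, -0.2]
opening: 0.0642
grasp_force: 68.0
time_s: 8.18
position: [0.3818, 0.3131, 0.1849]
orientation: [0.709, 0.706, 0.0, 0.0]
force: [-0.3, -0.3, -0.6]
opening: 0.077
grasp_force: 0.0
time_s: 8.8
position: [0.3826, 0.3135, 0.3688]
orientation: [0.708, 0.706, 0.004, 0.001]
force: [0.3, 0.4, 0.2]
opening: 0.0853
grasp_force: 0.0
now [0.382  0.3132 0.3661] -0.2 tilt 0.19 t 8.8 open 0.0854
  0 0 5 -18.1 6.0 0.3   -> 
  0 0 5 -17.6 7.5 0.3   -> .50,-.05,.36,-10
  0 0 7 -16.1 7.3 -1.0   -> 
  0 0 8 -15.1 9.3 -1.0   -> .587,-.393,.38,-25
```

View pics/w2.png

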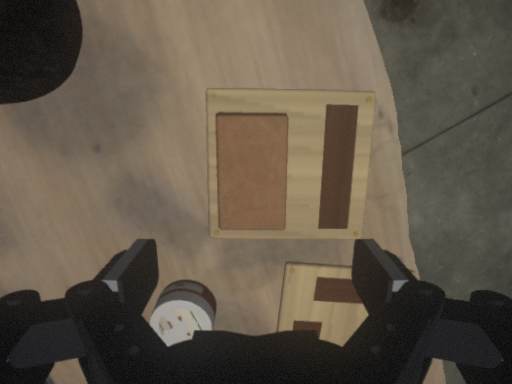

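The cork block, cols 217–287 and rows 113–230, fully covers its silhouette. Next is the batten.

```bash
python3 -m handwheel '0 0 5 -18.1 6 0.3 1;0 0 5 -18.1 6 0.3 1;0 0 5 -18.1 6 0.3 1;0 0 5 -18.1 6 0.3 1' && python3 -m handwheel '0 0 5 -17.6 7.5 0.3 1;0 0 5 -17.6 7.5 0.3 1;0 0 5 -17.6 7.5 0.3 1;0 0 5 -17.6 7.5 0.3 1' && python3 -m handwheel '0 0 7 -16.1 7.3 -1 1;0 0 7 -16.1 7.3 -1 1;0 0 7 -16.1 7.3 -1 1;0 0 7 -16.1 7.3 -1 1' && python3 -m handwheel '0 0 8 -15.1 9.3 -1 1;0 0 8 -15.1 9.3 -1 1;0 0 8 -15.1 9.3 -1 1;0 0 8 -15.1 9.3 -1 1;0 0 8 -15.1 9.3 -1 1;' | tail -5
python3 - <<'E'
from h import *
c=cam('wrist');np.save('w3.npy',c,allow_pickle=True);cv2.imwrite('pics/w3.png',c['image'][:,:,::-1])
print(proj(c,[[.587,-.393,.03],[.499,-.389,.03],[.406,-.39,.02]]))
E
python3 plan.py
```

```text
time_s: 9.35
position: [0.4415, 0.1286, 0.3598]
orientation: [0.741, 0.672, -0.001, -0.001]
force: [-0.0, 0.4, -1.2]
opening: 0.0853
grasp_force: 0.0
time_s: 9.85
position: [0.5002, -0.0526, 0.3572]
orientation: [0.769, 0.64, -0.001, -0.001]
force: [0.1, -0.1, 0.4]
opening: 0.0855
grasp_force: 0.0
time_s: 10.35
position: [0.5434, -0.223, 0.3674]
orientation: [0.806, 0.592, -0.0, -0.001]
force: [1.0, 0.8, -0.2]
opening: 0.0856
grasp_force: 0.0
position: [0.5876, -0.3913, 0.3772]
orientation: [0.844, 0.536, -0.0, -0.002]
force: [0.5, 0.4, -0.0]
opening: 0.0854
grasp_force: 0.0
[[255.56799427 173.53346561]
 [175.50011456 206.11766623]
 [104.25873752 238.38296841]]
now [ 0.5875 -0.3911  0.3776] -25.1 tilt 0.15 t 11.0 open 0.0856
```

View pics/w3.png

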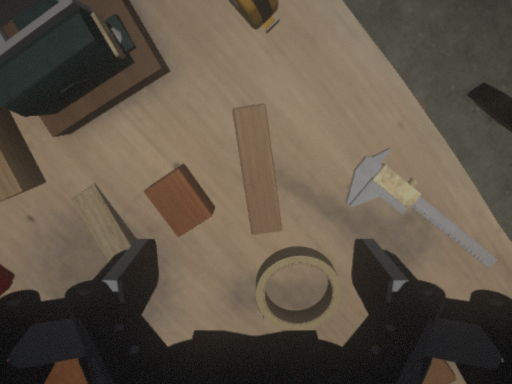

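The batten's top face has corners near (234,106), (266,104), (282,230) and (250,234). The short red block's top is around (178,198) and the wedge around (103,222). I'll measure the batten and the short block.

```bash
python3 obj.py w3.npy 258 170 .03 9;python3 obj.py w3.npy 258 170 .03 13; python3 obj.py w3.npy 178 198 .03 18; python3 - <<'E'
from h import *
c=np.load('w3.npy',allow_pickle=True).item()
P=toplane(c,[(234,106),(266,104),(282,230),(250,234)],.03);print(P.round(4),P.mean(0),np.linalg.norm(P-np.roll(P,1,0),axis=1))
d=P[3]+P[2]-P[0]-P[1];print(np.degrees(np.arctan2(d[1],d[0])))
E
```

```text
px bbox [231.75 102.75] [318.75 234.75] rect [array([ 607.8, -397.7]), np.float64(75.1), np.float64(131.7), np.float64(74.2)] area/rect 0.51
px bbox [167.75  79.75] [347.25 259.25] rect [array([ 587.9, -395.8]), np.float64(182.3), np.float64(191.5), np.float64(-25.1)] area/rect 0.69
px bbox [144.25 166.25] [211.75 236.25] rect [array([ 503. , -386.6]), np.float64(47.0), np.float64(62.1), np.float64(-82.0)] area/rect 0.94
[[ 0.5962 -0.3257  0.03  ]
 [ 0.6241 -0.3368  0.03  ]
 [ 0.5864 -0.4585  0.03  ]
 [ 0.5546 -0.4485  0.03  ]] [ 0.59033809 -0.39240656  0.03      ] [0.12964846 0.03006509 0.12741206 0.03337876]
-107.97853096195712
```

```bash
python3 plan.py .5903,-.3924,.23,-18 .5903,-.3924,.177,-18 .5903,-.3924,.34,-18 .54,-.05,.34,-9 .4705,.3122,.34,-.5 
```

```text
now [ 0.5875 -0.3911  0.3776] -25.1 tilt 0.15 t 11.0 open 0.0856
  0 0 -7 -0.0 0.3 14.8   -> .5903,-.3924,.23,-18
  0 0 0 -0.0 0.0 5.3   -> .5903,-.3924,.177,-18
  0 0 0 -0.0 0.0 -16.3   -> .5903,-.3924,.34,-18
  0 0 -5 15.5 -7.7 -0.0   -> 
  0 0 -4 16.1 -6.3 -0.0   -> .54,-.05,.34,-9
  0 0 -4 17.3 -6.3 -0.0   -> 
  0 0 -5 17.8 -5.1 -0.0   -> .4705,.3122,.34,-.5
```

```bash
(python3 -m handwheel '0 0 -7 0 0.3 5 1;0 0 -7 0 0.3 10 1;0 0 -7 0 0.3 14.8 1;0 0 -7 0 0.3 14.8 1' && python3 -m handwheel '0 0 0 0 0 3 1;0 0 0 0 0 5 1;0 0 0 0 0 5.3 1;0 0 0 0 0 5.3 1' && python3 -m handwheel '0 0 0 0 0 0 0;0 0 0 0 0 0 0;0 0 0 0 0 0 0;0 0 0 0 0 0 0;0 0 0 0 0 0 0' && python3 -m handwheel '0 0 0 0 0 -4 0;0 0 0 0 0 -9 0;0 0 0 0 0 -14 0;0 0 0 0 0 -16.3 0;0 0 0 0 0 -16.3 0' && python3 -m handwheel '0 0 -5 15.5 -7.7 0 0;0 0 -5 15.5 -7.7 0 0;0 0 -5 15.5 -7.7 0 0;0 0 -5 15.5 -7.7 0 0' && python3 -m handwheel '0 0 -4 16.1 -6.3 0 0;0 0 -4 16.1 -6.3 0 0;0 0 -4 16.1 -6.3 0 0;0 0 -4 16.1 -6.3 0 0' && python3 -m handwheel '0 0 -4 17.3 -6.3 0 0;0 0 -4 17.3 -6.3 0 0;0 0 -4 17.3 -6.3 0 0;0 0 -4 17.3 -6.3 0 0' && python3 -m handwheel '0 0 -5 17.8 -5.1 0 0;0 0 -5 17.8 -5.1 0 0;0 0 -5 17.8 -5.1 0 0;0 0 -5 17.8 -5.1 0 0;0 0 -5 17.8 -5.1 0 0') | grep -v orient; python3 plan.py .4705,.3122,.187,-.5
```

```text
time_s: 11.52
position: [0.5885, -0.3914, 0.2256]
force: [-0.3, 0.3, 0.7]
opening: 0.0854
grasp_force: 0.0
time_s: 12.02
position: [0.5902, -0.3949, 0.1789]
force: [-0.7, -0.8, -1.0]
opening: 0.0853
grasp_force: 0.0
time_s: 12.65
position: [0.59, -0.3951, 0.1784]
force: [-0.2, 0.1, 3.9]
opening: 0.0309
grasp_force: 61.5
time_s: 13.28
position: [0.5899, -0.3949, 0.3418]
force: [0.4, -0.7, -1.5]
opening: 0.0311
grasp_force: 61.1
time_s: 13.78
position: [0.5641, -0.2201, 0.3369]
force: [0.1, -0.2, -1.8]
opening: 0.0312
grasp_force: 61.1
time_s: 14.28
position: [0.54, -0.0505, 0.3384]
force: [0.9, -0.4, -1.3]
opening: 0.0309
grasp_force: 61.0
time_s: 14.78
position: [0.5059, 0.1302, 0.3392]
force: [0.2, -1.2, -0.4]
opening: 0.0312
grasp_force: 61.0
time_s: 15.4
position: [0.4727, 0.3091, 0.3397]
force: [0.2, -0.4, -2.6]
opening: 0.0308
grasp_force: 61.0
now [0.4727 0.3091 0.3397] -0.3 tilt 0.1 t 15.4 open 0.0308
  0 0 0 0.3 -0.2 15.3   -> .4705,.3122,.187,-.5
```

```bash
(python3 -m handwheel '0 0 0 0.1 -0.2 5 0;0 0 0 0.1 -0.2 10 0;0 0 0 0.1 -0.2 13.8 0;0 0 0 0.1 -0.2 15.1 0;0 0 0 0.1 -0.2 15.1 0' && python3 -m handwheel '0 0 0 0 0 0 0;0 0 0 0 0 0 0.55;0 0 0 0 0 0 0.55;0 0 0 0 0 0 0.55' && python3 -m handwheel '0 0 0 0 0 -3 0.55;0 0 0 0 0 -9 0.55;0 0 0 0 0 -14 1;0 0 0 0 0 -18 1;0 0 0 0 0 -18 1') | grep -v orient
python3 - <<'E'
from h import *
c=cam('wrist');np.save('w4.npy',c,allow_pickle=True);cv2.imwrite('pics/w4.png',c['image'][:,:,::-1])
E
python3 plan.py .50,-.05,.36,5 .503,-.3866,.36,8; python3 obj.py w4.npy 255 170 .039 13; python3 obj.py w4.npy 255 170 .039 20
```

```text
time_s: 16.02
position: [0.4708, 0.3102, 0.1899]
force: [-0.0, 0.1, -0.8]
opening: 0.0308
grasp_force: 61.4
time_s: 16.52
position: [0.4697, 0.3115, 0.19]
force: [-0.1, -0.2, -0.4]
opening: 0.0468
grasp_force: 0.0
time_s: 17.15
position: [0.4705, 0.3119, 0.3742]
force: [0.4, -0.0, 0.0]
opening: 0.0853
grasp_force: 0.0
now [0.4698 0.3117 0.3714] -0.2 tilt 0.2 t 17.2 open 0.0856
  0 0 -3 -18.1 1.6 0.6   -> 
  0 0 -2 -18.1 0.6 0.5   -> .50,-.05,.36,5
  0 0 -2 -16.8 -1.3 0.0   -> 
  0 0 -1 -16.7 -1.8 0.0   -> .503,-.3866,.36,8
px bbox [164.75  96.25] [334.25 259.25] rect [array([468.8, 303.8]), np.float64(160.7), np.float64(173.7), np.float64(-0.5)] area/rect 0.55
px bbox [164.75  79.75] [344.25 259.25] rect [array([473.8, 310.9]), np.float64(175.2), np.float64(183.7), np.float64(-0.5)] area/rect 0.86
```

View pics/w4.png

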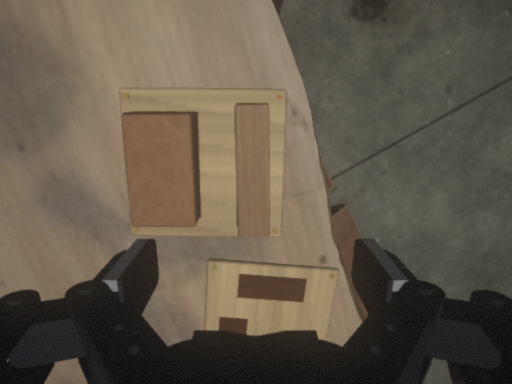

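The batten, cols 235–270 and rows 103–236, covers its silhouette with no dark showing. I'll check its number while moving to the short block.

```bash
python3 - <<'E'
from h import *
c=np.load('w4.npy',allow_pickle=True).item();print(rect(toplane(c,[(235,103),(269,103),(270,236),(237,236)],.039)))
E
(python3 -m handwheel '0 0 -3 -18.1 1.6 0.6 1;0 0 -3 -18.1 1.6 0.6 1;0 0 -3 -18.1 1.6 0.6 1;0 0 -3 -18.1 1.6 0.6 1' && python3 -m handwheel '0 0 -2 -18.1 0.6 0.5 1;0 0 -2 -18.1 0.6 0.5 1;0 0 -2 -18.1 0.6 0.5 1;0 0 -2 -18.1 0.6 0.5 1' && python3 -m handwheel '0 0 -2 -16.8 -1.3 0 1;0 0 -2 -16.8 -1.3 0 1;0 0 -2 -16.8 -1.3 0 1;0 0 -2 -16.8 -1.3 0 1' && python3 -m handwheel '0 0 -1 -16.7 -1.8 0 1;0 0 -1 -16.7 -1.8 0 1;0 0 -1 -16.7 -1.8 0 1;0 0 -1 -16.7 -1.8 0 1;0 0 -1 -16.7 -1.8 0 1') | grep pos
python3 - <<'E'
from h import *
from obj import obj
c=cam('wrist');np.save('w5.npy',c,allow_pickle=True);cv2.imwrite('pics/w5.png',c['image'][:,:,::-1])
u,v=proj(c,[[.503,-.3866,.03]])[0];print(u,v);obj(c,u,v,.03,18)
E
python3 plan.py
```

```text
(array([472.41662598, 313.65258789]), 32.97176742553711, 128.78887939453125, 89.76033020019531)
position: [0.4847, 0.1275, 0.3615]
position: [0.4997, -0.0521, 0.3573]
position: [0.5009, -0.2193, 0.3575]
position: [0.5033, -0.3844, 0.3576]
253.76978802125592 178.25294892644638
px bbox [227.75 145.25] [276.75 209.75] rect [array([ 501.5, -386.9]), np.float64(45.8), np.float64(60.9), np.float64(-81.4)] area/rect 0.96
now [ 0.5033 -0.3842  0.3579] 7.9 tilt 0.11 t 19.4 open 0.0855
```

View pics/w5.png

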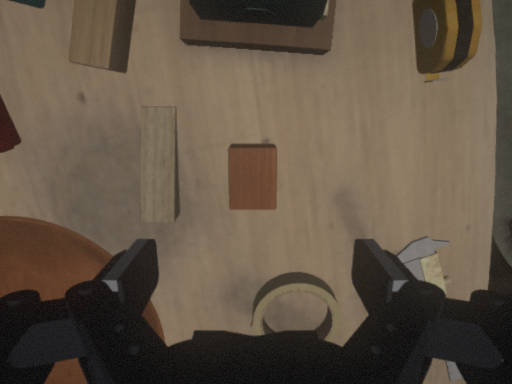

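The short block at cols 228–277, rows 145–210 measures 45.8×60.9 mm, which fits. The wedge is at (160,165), with its thick end probably toward the bottom of the image. Picking the short block now.

```bash
python3 plan.py .5015,-.3869,.23,8.6 .5015,-.3869,.177,8.6 .5015,-.3869,.34,8.6 .52,-.15,.34,0 .5228,.0685,.34,-5.2
```

```text
now [ 0.5033 -0.3842  0.3579] 7.9 tilt 0.11 t 19.4 open 0.0855
  0 0 -1 -0.2 -0.2 12.8   -> .5015,-.3869,.23,8.6
  0 0 0 -0.0 -0.0 5.3   -> .5015,-.3869,.177,8.6
  0 0 0 -0.0 -0.0 -16.3   -> .5015,-.3869,.34,8.6
  0 0 9 23.1 5.5 -0.0   -> .52,-.15,.34,0
  0 0 5 21.8 0.2 -0.0   -> .5228,.0685,.34,-5.2
```

```bash
(python3 -m handwheel '0 0 -1 0 -0.2 5 1;0 0 -1 0 -0.2 9 1;0 0 -1 0 -0.2 12.8 1;0 0 -1 0 -0.2 12.8 1' && python3 -m handwheel '0 0 0 0 0 3 1;0 0 0 0 0 5 1;0 0 0 0 0 5.3 1;0 0 0 0 0 5.3 1' && python3 -m handwheel '0 0 0 0 0 0 0;0 0 0 0 0 0 0;0 0 0 0 0 0 0;0 0 0 0 0 0 0;0 0 0 0 0 0 0' && python3 -m handwheel '0 0 0 0 0 -4 0;0 0 0 0 0 -9 0;0 0 0 0 0 -14 0;0 0 0 0 0 -16.3 0;0 0 0 0 0 -16.3 0' && python3 -m handwheel '0 0 9 23.1 5.5 0 0;0 0 9 23.1 5.5 0 0;0 0 9 23.1 5.5 0 0;0 0 9 23.1 5.5 0 0;0 0 9 23.1 5.5 0 0' && python3 -m handwheel '0 0 5 21.8 0.2 0 0;0 0 5 21.8 0.2 0 0;0 0 5 21.8 0.2 0 0;0 0 5 21.8 0.2 0 0;0 0 5 21.8 0.2 0 0' && python3 -m handwheel '0 0 0 0 0 0 0;0 0 0 0 0 0 0') | egrep 'pos|open|grasp'; python3 plan.py .5228,.0685,.188,-5.2
```

```text
position: [0.5, -0.3839, 0.2272]
opening: 0.0855
grasp_force: 0.0
position: [0.5009, -0.3869, 0.1786]
opening: 0.0857
grasp_force: 0.0
position: [0.5009, -0.3873, 0.1787]
opening: 0.0441
grasp_force: 63.4
position: [0.5008, -0.3871, 0.3425]
opening: 0.0437
grasp_force: 62.9
position: [0.519, -0.1469, 0.3379]
opening: 0.0441
grasp_force: 62.8
position: [0.5222, 0.0688, 0.339]
opening: 0.0436
grasp_force: 62.8
position: [0.5227, 0.0665, 0.3402]
opening: 0.044
grasp_force: 62.8
now [0.5227 0.0665 0.3402] -5.4 tilt 0.05 t 23.1 open 0.044
  0 0 0 0.2 -0.0 15.2   -> .5228,.0685,.188,-5.2
```

```bash
(python3 -m handwheel '0 0 0 0.2 0 5 0;0 0 0 0.2 0 10 0;0 0 0 0.2 0 13.8 0;0 0 0 0.2 0 15.2 0;0 0 0 0.2 0 15.2 0' && python3 -m handwheel '0 0 0 0 0 0 0;0 0 0 0 0 0 0.68;0 0 0 0 0 0 0.68;0 0 0 0 0 0 0.68' && python3 -m handwheel '0 0 0 0 0 -3 0.68;0 0 0 0 0 -9 0.68;0 0 0 0 0 -14 1;0 0 0 0 0 -16 1;0 0 0 0 0 -16 1') | egrep 'pos|open|grasp'
python3 - <<'E'
from h import *
from obj import obj
c=cam('wrist');np.save('w6.npy',c,allow_pickle=True)
u,v=proj(c,[[.5228,.0685,.039]])[0];print(u,v);obj(c,u,v,.039,18)
c=np.load('w5.npy',allow_pickle=True).item();print(rect(toplane(c,[(141,107),(176,107),(178,222),(141,222)],.012)))
E
python3 plan.py .45,-.18,.36,0 .408,-.387,.33,5
```

```text
position: [0.5234, 0.069, 0.1894]
opening: 0.0438
grasp_force: 63.6
position: [0.5227, 0.0698, 0.1889]
opening: 0.0583
grasp_force: 0.0
position: [0.5231, 0.0699, 0.3507]
opening: 0.0852
grasp_force: 0.0
252.35898676466556 180.84639881825936
px bbox [228.25 145.75] [279.75 212.25] rect [array([524.1,  69.3]), np.float64(44.9), np.float64(60.1), np.float64(84.6)] area/rect 0.97
(array([ 408.35379028, -392.42364502]), 38.411827087402344, 116.38082122802734, -84.56008815765381)
now [0.5226 0.0699 0.3487] -5.2 tilt 0.04 t 24.9 open 0.0853
  0 0 -3 -12.8 -2.5 -0.6   -> 
  0 0 -2 -12.6 -3.1 -0.5   -> .45,-.18,.36,0
  0 0 -5 -20.7 -4.1 3.0   -> .408,-.387,.33,5
```

The short block is placed at (524.1, 69.3) mm at 84.6°, against a target of (522.8, 68.5) at 84.8°. Next is the wedge.

```bash
(python3 -m handwheel '0 0 -3 -12.8 -2.5 -0.6 1;0 0 -3 -12.8 -2.5 -0.6 1;0 0 -3 -12.8 -2.5 -0.6 1' && python3 -m handwheel '0 0 -2 -12.6 -3.1 -0.5 1;0 0 -2 -12.6 -3.1 -0.5 1;0 0 -2 -12.6 -3.1 -0.5 1' && python3 -m handwheel '0 0 -5 -20.7 -4.1 3 1;0 0 -5 -20.7 -4.1 3 1;0 0 -5 -20.7 -4.1 3 1;0 0 -5 -20.7 -4.1 3 1;0 0 -5 -20.7 -4.1 3 1' && python3 -m handwheel '0 0 0 0 0 0 1;0 0 0 0 0 0 1')| egrep 'pos'
python3 - <<'E'
from h import *
c=cam('wrist');np.save('w7.npy',c,allow_pickle=True);cv2.imwrite('pics/w7.png',cv2.resize(c['image'][80:260,180:340,::-1],None,fx=3,fy=3,interpolation=cv2.INTER_CUBIC))
E
python3 plan.py
```

```text
position: [0.485, -0.0579, 0.3528]
position: [0.4495, -0.1823, 0.3584]
position: [0.4086, -0.3869, 0.3282]
position: [0.4091, -0.3853, 0.3298]
now [ 0.409  -0.3855  0.3299] 4.9 tilt 0.01 t 26.6 open 0.085
```

View pics/w7.png

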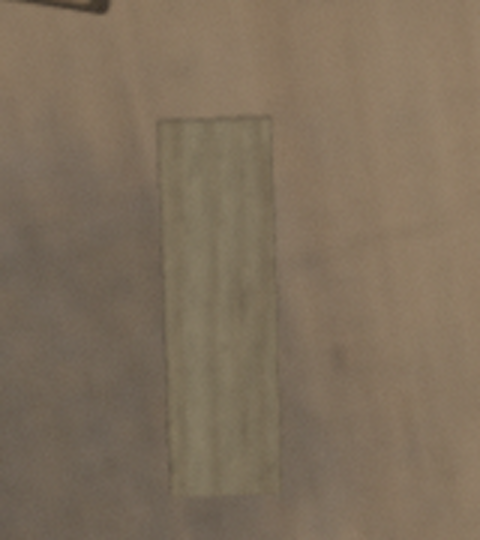

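The crop shows wedge corners at px (232,119), (270.7,119), (237.7,245) and (273.3,245). I'll use the widths at both ends, in this view and in w5, to decide which end is thick.

```bash
python3 - <<'E'
from h import *
c=np.load('w7.npy',allow_pickle=True).item()
t=[(232,119.3),(270.7,119.3)];b=[(237.7,245.3),(273.3,245.3)]
for z in(0,.028):
    T=toplane(c,t,z);B=toplane(c,b,z);print(z,'topw',np.linalg.norm(T[1]-T[0])*1e3,'botw',np.linalg.norm(B[1]-B[0])*1e3,T.round(4).tolist(),B.round(4).tolist())
for zt,zb in((.028,0),(0,.028)):
    P=np.r_[toplane(c,t,zt),toplane(c,b,zb)];m=(P[0]+P[1])/2;n=(P[2]+P[3])/2
    print('zt',zt,'centre',((m+n)/2*1e3).round(1),'len',np.linalg.norm((m-n)[:2]).round(4),'angle',np.degrees(np.arctan2(*(m-n)[1::-1])).round(1))
c5=np.load('w5.npy',allow_pickle=True).item()
cv2.imwrite('pics/w5c.png',cv2.resize(c5['image'][90:240,110:210,::-1],None,fx=4,fy=4,interpolation=cv2.INTER_CUBIC))
E
```

```text
0 topw 34.61133408271007 botw 35.25695172739158 [[0.3852, -0.3363, 0.0], [0.4197, -0.3334, 0.0]] [[0.399, -0.4578, 0.0], [0.4341, -0.4549, 0.0]]
0.028 topw 31.364182127511484 botw 31.949229480616488 [[0.387, -0.3348, 0.028], [0.4182, -0.3321, 0.028]] [[0.3994, -0.4448, 0.028], [0.4313, -0.4422, 0.028]]
zt 0.028 centre [ 409.6 -394.9   14. ] len 0.1237 angle 96.5
zt 0 centre [ 408.9 -389.2   14. ] len 0.1094 angle 96.8
```

View pics/w5c.png

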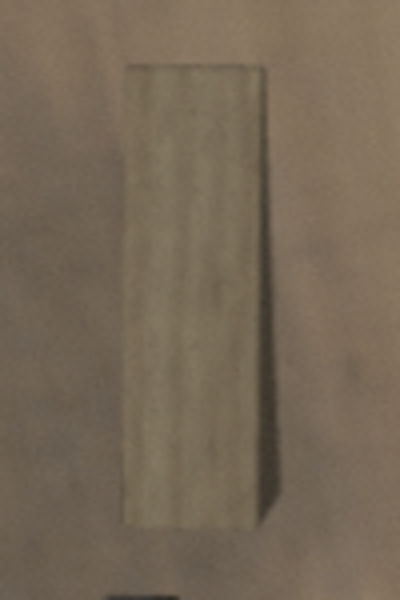

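The crop shows the right side face widening toward the bottom, so the thick end is at -y. That assumption also gives a length of 109.4 mm against 110, which confirms it. The wedge centre is (408.9,-389.2) with yaw 6.8°, so the grip point is (0.4113,-0.4091).

```bash
python3 plan.py .4113,-.4091,.22,6.8 .4113,-.4091,.172,6.8 .4113,-.4091,.33,6.8 .43,-.17,.33,1 .4402,.0555,.33,-5.2
```

```text
now [ 0.409  -0.3855  0.3299] 4.9 tilt 0.01 t 26.6 open 0.085
  0 0 -2 -2.4 0.0 11.0   -> .4113,-.4091,.22,6.8
  0 0 0 0.0 0.0 4.8   -> .4113,-.4091,.172,6.8
  0 0 0 0.0 0.0 -15.8   -> .4113,-.4091,.33,6.8
  0 0 6 23.5 4.7 -0.0   -> .43,-.17,.33,1
  0 0 6 22.6 1.4 -0.0   -> .4402,.0555,.33,-5.2
```

```bash
(python3 -m handwheel '0 0 -2 -2.4 0 4 1;0 0 -2 -2.4 0 8 1;0 0 -2 -2.4 0 11 0.7;0 0 -2 -2.4 0 11 0.7;0 0 -2 -2.4 0 11 0.7' && python3 -m handwheel '0 0 0 0 0 2 0.7;0 0 0 0 0 4 0.7;0 0 0 0 0 4.8 0.7;0 0 0 0 0 4.8 0.7') | egrep 'pos|force|open'; python3 plan.py .4113,-.4091,.172,6.8
```

```text
position: [0.411, -0.4109, 0.2213]
force: [0.5, -0.5, -0.4]
opening: 0.0597
grasp_force: 0.0
position: [0.4101, -0.4104, 0.1704]
force: [0.9, -0.3, -0.3]
opening: 0.0601
grasp_force: 0.0
now [ 0.4101 -0.4104  0.1704] 6.8 tilt 0.13 t 27.7 open 0.0601
  0 0 0 0.1 0.1 -0.2   -> .4113,-.4091,.172,6.8
```

```bash
(python3 -m handwheel '0 0 0 0.1 0.1 -0.2 0.7;0 0 0 0.1 0.1 -0.2 0;0 0 0 0.1 0.1 -0.2 0;0 0 0 0.1 0.1 -0.2 0;0 0 0 0.1 0.1 -0.2 0'  && python3 -m handwheel '0 0 0 0 0 -4 0;0 0 0 0 0 -9 0;0 0 0 0 0 -14 0;0 0 0 0 0 -15.8 0;0 0 0 0 0 -15.8 0' && python3 -m handwheel '0 0 6 23.5 4.7 0 0;0 0 6 23.5 4.7 0 0;0 0 6 23.5 4.7 0 0;0 0 6 23.5 4.7 0 0;0 0 6 23.5 4.7 0 0' && python3 -m handwheel '0 0 6 22.6 1.4 0 0;0 0 6 22.6 1.4 0 0;0 0 6 22.6 1.4 0 0;0 0 6 22.6 1.4 0 0;0 0 6 22.6 1.4 0 0' && python3 -m handwheel '0 0 0 0 0 0 0;0 0 0 0 0 0 0') | egrep 'pos|open|force'; python3 plan.py .4402,.0555,.182,-5.2
```

```text
position: [0.4117, -0.4102, 0.1747]
force: [0.8, 0.7, 3.8]
opening: 0.0326
grasp_force: 60.3
position: [0.4113, -0.4097, 0.332]
force: [0.4, -0.3, 0.3]
opening: 0.0328
grasp_force: 59.9
position: [0.4294, -0.1675, 0.3284]
force: [-0.3, -0.5, -0.6]
opening: 0.0325
grasp_force: 59.9
position: [0.4408, 0.0567, 0.3297]
force: [-1.1, 0.2, -0.3]
opening: 0.0331
grasp_force: 59.9
position: [0.4413, 0.0542, 0.3311]
force: [-0.9, -0.2, -0.3]
opening: 0.0327
grasp_force: 59.9
now [0.4413 0.0542 0.3311] -5.4 tilt 0.07 t 30.5 open 0.0327
  0 0 0 0.1 -0.1 14.9   -> .4402,.0555,.182,-5.2
```

```bash
(python3 -m handwheel '0 0 0 0.1 -0.1 5 0;0 0 0 0.1 -0.1 10 0;0 0 0 0.1 -0.1 13.6 0;0 0 0 0.1 -0.1 14.6 0;0 0 0 0.1 -0.1 14.6 0' && python3 -m handwheel '0 0 0 0 0 0 0;0 0 0 0 0 0 0.52;0 0 0 0 0 0 0.52;0 0 0 0 0 0 0.52' && python3 -m handwheel '0 0 0 0 0 -3 0.52;0 0 0 0 0 -9 0.52;0 0 0 0 0 -14 1;0 0 0 0 0 -20 1;0 0 0 0 0 -20 1') | egrep 'pos|open|force'
python3 - <<'E'
from h import *
c=cam('wrist');np.save('w8.npy',c,allow_pickle=True);cv2.imwrite('pics/w8.png',c['image'][:,:,::-1])
E
python3 plan.py .55,-.05,.39,6 .64,-.235,.40,18
```

```text
position: [0.4408, 0.0558, 0.186]
force: [0.1, 0.2, 0.1]
opening: 0.0329
grasp_force: 59.9
position: [0.4404, 0.0565, 0.1859]
force: [0.4, 0.4, 0.3]
opening: 0.0445
grasp_force: 0.0
position: [0.4415, 0.0564, 0.3914]
force: [0.7, 0.2, 0.3]
opening: 0.0854
grasp_force: 0.0
now [0.4407 0.0565 0.3881] -5.2 tilt 0.32 t 32.3 open 0.0851
  0 0 -11 -9.6 11.9 -0.2   -> .55,-.05,.39,6
  0 0 -12 -19.3 7.0 -1.0   -> .64,-.235,.40,18
```

View pics/w8.png

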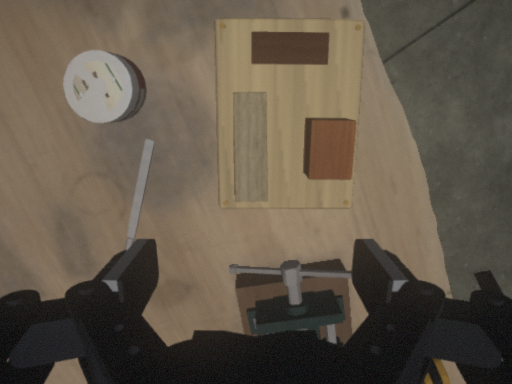

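The wedge, cols 233–267 and rows 92–202, covers its silhouette with no dark showing, and so does the short block at (330,149). The tape silhouette at (290,48) is still free. I have one picture left, so I'll measure the tape numerically.

```bash
(python3 -m handwheel '0 0 -11 -9.6 11.9 -0.2 1;0 0 -11 -9.6 11.9 -0.2 1;0 0 -11 -9.6 11.9 -0.2 1;0 0 -11 -9.6 11.9 -0.2 1' && python3 -m handwheel '0 0 -12 -19.3 7 -1 1;0 0 -12 -19.3 7 -1 1;0 0 -12 -19.3 7 -1 1;0 0 -12 -19.3 7 -1 1;0 0 -12 -19.3 7 -1 1'  && python3 -m handwheel '0 0 0 0 0 0 1;0 0 0 0 0 0 1') | egrep 'pos'
python3 - <<'E'
from h import *
c=cam('wrist');np.save('w9.npy',c,allow_pickle=True)
hsv=cv2.cvtColor(c['image'],cv2.COLOR_RGB2HSV);print(proj(c,[[.64,-.235,.063]]))
yel=((hsv[...,0]>14)&(hsv[...,0]<32)&(hsv[...,1]>150)&(hsv[...,2]>60)).astype(np.uint8)
blk=(hsv[...,2]<60).astype(np.uint8)
yel[260:]=0;yel[:,:120]=0;yel[:,400:]=0
n,l,st,ce=cv2.connectedComponentsWithStats(yel)
for k in range(1,n):
    if st[k,4]>80: print(st[k],ce[k])
pts=np.argwhere(np.isin(l,[k for k in range(1,n) if st[k,4]>80]))[:,::-1]
for z in(.063,.04): print([np.round(t,1) for t in rect(toplane(c,pts,z))])
cv2.imwrite('pics/w9.png',cv2.resize(c['image'][60:280,150:370,::-1],None,fx=2.7,fy=2.7,interpolation=cv2.INTER_CUBIC))
E
python3 plan.py
```

```text
position: [0.5504, -0.0511, 0.3851]
position: [0.6388, -0.2346, 0.3962]
position: [0.6388, -0.2332, 0.3977]
[[254.78531093 175.80824162]]
now [ 0.6389 -0.2335  0.3978] 17.9 tilt 0.02 t 33.7 open 0.0856Traceback (most recent call last):
  File "<stdin>", line 11, in <module>
  File "h.py", line 14, in toplane
    p=cv2.undistortPoints(np.asarray(uv,float).reshape(-1,1,2),K(c),dist(c))[:,0]
      ~~~~~~~~~~~~~~~~~~~^^^^^^^^^^^^^^^^^^^^^^^^^^^^^^^^^^^^^^^^^^^^^^^^^^^
cv2.error: OpenCV(4.12.0) /io/opencv/modules/calib3d/src/undistort.dispatch.cpp:347: error: (-215:Assertion failed) CV_IS_MAT(_src) && CV_IS_MAT(_dst) && (_src->rows == 1 || _src->cols == 1) && (_dst->rows == 1 || _dst->cols == 1) && _src->cols + _src->rows - 1 == _dst->rows + _dst->cols - 1 && (CV_MAT_TYPE(_src->type) == CV_32FC2 || CV_MAT_TYPE(_src->type) == CV_64FC2) && (CV_MAT_TYPE(_dst->type) == CV_32FC2 || CV_MAT_TYPE(_dst->type) == CV_64FC2) in function 'cvUndistortPointsInternal'
```

```bash
python3 - <<'E'
from h import *
c=np.load('w9.npy',allow_pickle=True).item()
hsv=cv2.cvtColor(cv2.GaussianBlur(c['image'],(3,3),0),cv2.COLOR_RGB2HSV)
print(hsv[176,225:290:3].tolist())
m=((hsv[...,1]>125)|(hsv[...,2]<75)).astype(np.uint8);m[250:]=0;m[:,:200]=0;m[:,315:]=0
n,l,st,ce=cv2.connectedComponentsWithStats(m)
for k in range(1,n):
    if st[k,4]>60: print(st[k],ce[k].round(1))
k=l[176,254]
if k:
    for r in range(st[k,1],st[k,1]+st[k,3],6):
        x=np.where(l[r]==k)[0];print(r,x.min(),x.max(),end=' | ')
    pts=np.argwhere(l==k)[:,::-1]
    for z in(.063,.04,.01): print([np.round(t,1) for t in rect(toplane(c,pts,z))])
E
```

```text
[[17, 69, 160], [17, 69, 159], [17, 68, 161], [17, 68, 161], [16, 70, 157], [17, 69, 159], [16, 69, 162], [18, 91, 135], [18, 149, 154], [18, 146, 159], [18, 135, 127], [15, 54, 66], [17, 54, 66], [15, 53, 67], [17, 91, 84], [19, 147, 161], [19, 140, 162], [18, 126, 146], [16, 70, 153], [17, 67, 157], [17, 65, 161], [16, 64, 163]]
[257 134  12  68 702] [261.8 166.7]
[248 140   8  60 449] [251.7 169.8]
[268 140   9  60 467] [272.1 169.9]
140 252 254 | 146 249 255 | 152 248 255 | 158 248 255 | 164 248 255 | 170 248 255 | 176 248 255 | 182 248 255 | 188 248 255 | 194 248 255 | [array([ 635.3, -230.8]), np.float64(6.7), np.float64(56.8), np.float64(-72.2)]
[array([ 636.6, -235.4]), np.float64(7.2), np.float64(61.1), np.float64(-72.2)]
[array([ 638.2, -241.3]), np.float64(7.9), np.float64(66.7), np.float64(-72.2)]
```

```bash
python3 - <<'E'
from h import *
c=np.load('w9.npy',allow_pickle=True).item()
hsv=cv2.cvtColor(cv2.GaussianBlur(c['image'],(3,3),0),cv2.COLOR_RGB2HSV)
m=((hsv[...,1]>100)|(hsv[...,2]<90)).astype(np.uint8);m[250:]=0;m[:,:220]=0;m[:,300:]=0
m=cv2.morphologyEx(m,cv2.MORPH_CLOSE,np.ones((5,5)));n,l,st,ce=cv2.connectedComponentsWithStats(m)
k=l[176,262];print(st[k],ce[k].round(1))
for r in range(st[k,1],st[k,1]+st[k,3],4):
    x=np.where(l[r]==k)[0];print(r,x.min(),x.max(),end=' | ')
t,b=st[k,1],st[k,1]+st[k,3]-1
for z in(.01,.03,.045,.063): print('\n',z,toplane(c,[(262,t),(262,b),(246.5,176),(277.5,176)],z)[:,:2].round(4).tolist(),end='')
print(c['Twc'][:3,3]);print(hsv[200:236:3,262].tolist())
E
```

```text
[ 247  133   31   70 1982] [262.1 167.9]
133 259 263 | 137 250 275 | 141 249 276 | 145 248 277 | 149 248 277 | 153 248 277 | 157 247 277 | 161 247 277 | 165 247 277 | 169 247 277 | 173 247 277 | 177 247 277 | 181 247 277 | 185 247 276 | 189 247 276 | 193 248 276 | 197 248 275 | 201 256 267 | 
 0.01 [[0.6366, -0.1989], [0.6608, -0.2728], [0.6349, -0.2493], [0.6678, -0.2387]]
 0.03 [[0.6356, -0.1973], [0.6585, -0.2671], [0.6341, -0.2449], [0.6651, -0.2349]]
 0.045 [[0.6349, -0.1961], [0.6567, -0.2628], [0.6334, -0.2416], [0.663, -0.232]]
 0.063 [[0.634, -0.1947], [0.6546, -0.2576], [0.6326, -0.2376], [0.6606, -0.2286]][ 0.61900962 -0.17040992  0.36638531]
[[17, 58, 70], [14, 33, 99], [17, 65, 157], [16, 71, 158], [17, 72, 160], [16, 73, 161], [16, 71, 162], [16, 71, 162], [16, 70, 160], [16, 70, 161], [16, 69, 162], [17, 70, 161]]
```

The tape centre is about (0.648,-0.2345), yaw 17.8°. The case measures roughly 30×70 mm, with the hook hidden at the far end, which matches 31×79. Picking it at 35 mm height.

```bash
python3 plan.py .6478,-.2345,.26,17.8 .6478,-.2345,.189,17.8 .6478,-.2345,.36,17.8 .57,0,.36,50 .4925,.1709,.36,84.8
```

```text
now [ 0.6389 -0.2335  0.3978] 17.9 tilt 0.02 t 33.7 open 0.0856
  0 0 0 -0.4 0.8 13.8   -> .6478,-.2345,.26,17.8
  0 0 0 0.0 0.0 7.1   -> .6478,-.2345,.189,17.8
  0 0 0 0.0 0.0 -17.1   -> .6478,-.2345,.36,17.8
  0 0 -32 24.7 -0.2 -0.0   -> .57,0,.36,50
  0 0 -35 17.0 8.1 -0.0   -> .4925,.1709,.36,84.8
```

```bash
(python3 -m handwheel '0 0 0 -0.4 0.8 4 0.8;0 0 0 -0.4 0.8 9 0.8;0 0 0 -0.4 0.8 13.8 0.8;0 0 0 -0.4 0.8 13.8 0.8' && python3 -m handwheel '0 0 0 0 0 3 0.8;0 0 0 0 0 6 0.8;0 0 0 0 0 7.1 0.8;0 0 0 0 0 7.1 0.8' && python3 -m handwheel '0 0 0 0 0 0 0;0 0 0 0 0 0 0;0 0 0 0 0 0 0;0 0 0 0 0 0 0;0 0 0 0 0 0 0' && python3 -m handwheel '0 0 0 0 0 -4 0;0 0 0 0 0 -9 0;0 0 0 0 0 -14 0;0 0 0 0 0 -17.1 0;0 0 0 0 0 -17.1 0' && python3 -m handwheel '0 0 -32 24.7 -0.2 0 0;0 0 -32 24.7 -0.2 0 0;0 0 -32 24.7 -0.2 0 0;0 0 -32 24.7 -0.2 0 0;0 0 -32 24.7 -0.2 0 0' && python3 -m handwheel '0 0 -35 17 8.1 0 0;0 0 -35 17 8.1 0 0;0 0 -35 17 8.1 0 0;0 0 -35 17 8.1 0 0;0 0 -35 17 8.1 0 0' && python3 -m handwheel '0 0 0 0 0 0 0;0 0 0 0 0 0 0') | egrep 'pos|open|force'; python3 plan.py .4925,.1709,.20,84.8
```

```text
position: [0.6462, -0.2347, 0.2549]
force: [1.1, 0.4, 0.5]
opening: 0.0683
grasp_force: 0.0
position: [0.6484, -0.2364, 0.19]
force: [0.2, 0.5, 0.3]
opening: 0.0683
grasp_force: 0.0
position: [0.6487, -0.2367, 0.1904]
force: [-0.6, 0.2, 6.0]
opening: 0.0291
grasp_force: 59.8
position: [0.6484, -0.2365, 0.3623]
force: [0.2, 0.2, -2.1]
opening: 0.0292
grasp_force: 60.1
position: [0.5685, 0.0019, 0.3561]
force: [0.5, -0.7, -2.6]
opening: 0.0292
grasp_force: 60.2
position: [0.4928, 0.1699, 0.3577]
force: [-0.5, -0.3, -3.3]
opening: 0.0292
grasp_force: 60.5
position: [0.4936, 0.1691, 0.3592]
force: [0.6, 0.1, -3.0]
opening: 0.0292
grasp_force: 60.5
now [0.4936 0.1691 0.3592] 84.7 tilt 0.05 t 37.5 open 0.0292
  0 0 0 0.1 0.2 15.9   -> .4925,.1709,.20,84.8
```

```bash
(python3 -m handwheel '0 0 0 0 0.2 5 0;0 0 0 0 0.2 10 0;0 0 0 0 0.2 14.5 0;0 0 0 0 0.2 15.9 0;0 0 0 0 0.2 15.9 0' && python3 -m handwheel '0 0 0 0 0 0 0;0 0 0 0 0 0 0.5;0 0 0 0 0 0 0.5;0 0 0 0 0 0 0.5' && python3 -m handwheel '0 0 0 0 0 -3 0.5;0 0 0 0 0 -9 0.5;0 0 0 0 0 -14 0.5;0 0 0 0 0 -20 1;0 0 0 0 0 -20 1' && python3 -m handwheel '0 0 0 -18 0 0 1;0 0 0 -18 0 0 1;0 0 0 -18 0 0 1;0 0 0 -18 0 0 1;0 0 0 -18 0 0 1') | egrep 'pos|open|force'
python3 - <<'E'
from h import *
c=cam('top');np.save('top2.npy',c,allow_pickle=True);cv2.imwrite('pics/top2.png',cv2.resize(c['image'][90:240,95:295,::-1],(800,600),interpolation=cv2.INTER_CUBIC))
E
python3 plan.py
```

```text
position: [0.4942, 0.1717, 0.2014]
force: [0.4, 0.4, -2.5]
opening: 0.0291
grasp_force: 60.7
position: [0.4936, 0.1719, 0.2011]
force: [-0.3, 0.2, -0.5]
opening: 0.0425
grasp_force: 0.0
position: [0.4946, 0.1722, 0.4071]
force: [0.1, -0.2, -0.3]
opening: 0.0768
grasp_force: 0.0
position: [0.6723, 0.1556, 0.3992]
force: [0.1, 0.9, -0.1]
opening: 0.0856
grasp_force: 0.0
now [0.6719 0.1557 0.4   ] 84.8 tilt 0.08 t 39.9 open 0.0856
```

View pics/top2.png

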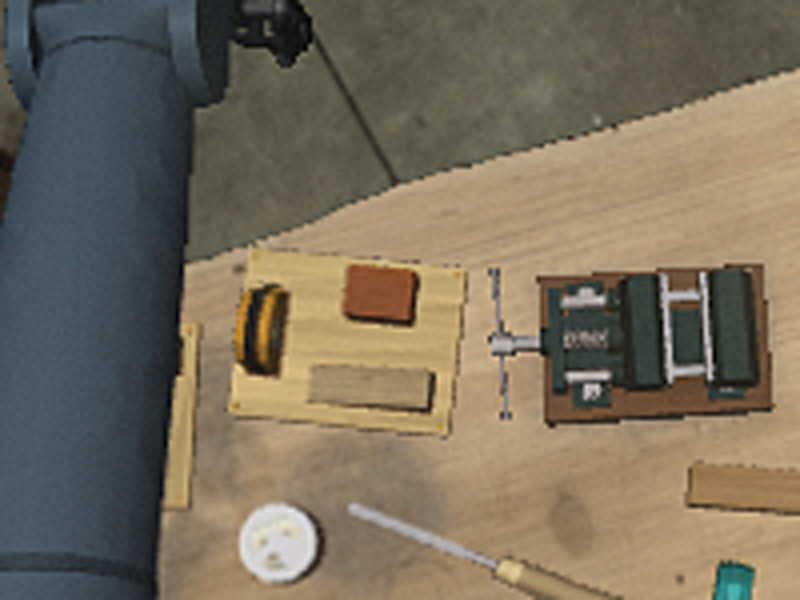

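The final view shows the tape (240–288, 283–374), the red block (345–415, 263–326) and the wedge (310–433, 363–410) on the fitting board with no dark silhouette showing. The offcut, around (740,485), is in place. I'll check the tape's centre along its length numerically before handing in.

```bash
python3 - <<'E'
from h import *
c=np.load('top2.npy',allow_pickle=True).item()
hsv=cv2.cvtColor(c['image'],cv2.COLOR_RGB2HSV);s=hsv[155:190,148:175]
m=((s[...,1]>165)|(s[...,2]<90));v,u=np.where(m);u=u+148;v=v+155
print(u.min(),u.max(),v.min(),v.max())
a=np.radians(-5.2);ex=np.array([np.cos(a),np.sin(a)])
for sgn in(-1,1):
    q=np.array([.4925,.1709])+sgn*ex*.035
    print(sgn,[proj(c,[[*q,z]])[0].round(1) for z in(.02,.045,.065)])
u0=np.array([(161,v.min()-.5),(161,v.max()+.5)]);print([toplane(c,u0,z)[:,0].round(4).tolist() for z in(.02,.045,.065)])
E
```

```text
154 166 161 183
-1 [array([159.6, 181.9]), array([157.9, 180.9]), array([156.5, 180. ])]
1 [array([162.1, 162.5]), array([160.4, 161.1]), array([159.1, 159.9])]
[[0.5344, 0.452], [0.5294, 0.4485], [0.5254, 0.4458]]
```

```bash
python3 -c "
from bench import ctrl
print(ctrl.finish_job())"
```

```text
the job is handed in; nothing more can be done
None
```

The job is handed in: all five things are on their own silhouettes on the two kit boards, each measured or seen to cover its silhouette before hand-in. The offcut was never touched, and the arm stood clear at about 40 s of the 138 s allowed.

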